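# Pack the power-supply kit tray

### The arm

A 6-joint arm with a two-finger parallel gripper is mounted at the origin on the work surface. World frame = base frame: x ahead of the robot, y to its left, z up, the work surface at z = 0. Lengths are in mm, angles in rad, forces in N, time in s.
With the tool pointing down it reaches from about 350 to 875 mm from the base axis. Payload 4.2 kg.
Tool frame: the origin (TCP) lies midway between the tips of the shut fingers; the grasp point (between the pads) lies 19 mm behind it (arm.grasp_offset is the distance from the TCP to the grasp point, in mm); z points along the fingers, y is the line along which they close (so a half turn about z gives the same grasp; the last joint's range is limited). The gripper opens to 85 mm and grips with 20 to 120 N. Pads are 22 mm wide; open, the fingers measure 114 mm over their backs; the gripper's body (76 mm by 85 mm) begins 54 mm behind the grasp point. The pads swing forward as they close: fully open they stand 13 mm farther back than shut.
Start: joints at [-0.958, 0.385, 0.008, 0, -1.194, -0.259], TCP at [216.555, -586.262, 231.312] pointing down, gripper open.
Joint ranges: [-3.14, 3.14], [-1.21, 2.06], [-1.07, 1.41], [-3.16, 2.05], [-2.99, -0.16], [-3.1, 3.1]. Speed limits (rad/s): [2.79, 2.79, 3.14, 3.14, 3.14, 3.14].

### API

Orientations are given as a unit quaternion [x, y, z, w].
In Python, from bench import arm gives the robot as it stands. The module is installed in compiled form; this text tells all that it offers.
- The arm moves only by the tool servo_tool, never from a script. Its argument "increments" is a list of rows, each a list of 7 numbers: the opening, from 0 (shut) to 1 (fully open), then the shift along the tool's x, y, z in m, then the turn, a rotation vector about the tool's x, y, z in degrees. In form: [[grip, x, y, z, ax, ay, az], ...]. A call has 1 to 12 rows; each row is the pose to reach, as a shift and turn from the pose commanded when the call began, along the tool's axes at that moment; what a row does not reach only later rows make up. A row lasts 1/8 s, in which the tool goes at most 62.5 mm and 10.7 degrees, less where a joint would pass 70% of its speed; a pose out of reach is approached as far as the arm can. A call with a gripper value outside its range is refused whole. The fingers move at their own pace and stop on an object; the grip force is fixed at half the most. Time passes only in rows, so rows that repeat a pose let the fingers close. It gives the time, the measured TCP pose, the force, the opening and the grip force at its end, in the units of the state.
- arm.read_state(): the state, without advancing time (a new reading comes with each control period).
- arm.get_image(name): name is "scene" or "side" or "wrist"; returns a dict with "color" (384x512x3 uint8, red, green, blue), "fx", "fy", "cx", "cy" (pixels), "k1" (the pictures are not rectified: a ray, as slopes to the right and down, at radius r is drawn at 1 + k1 r^2 times it, then the intrinsics apply), "rvec" (rotation vector, rad) and "tvec" (3), from world to camera coordinates, as OpenCV has them; the wrist camera has in their place "hand_eye" (4x4, takes a point from camera to tool coordinates, whose origin is the TCP and whose axes are the flange's). Camera axes: x right, y down, z forward; pixel columns grow to the right and rows downward; lengths in mm; the calibration is good to about 2 mm. A picture is of the moment at which its call begins: read the wrist's pose just before it. There is no depth.
- arm.job_done(): hands the job in; it is judged then, once.
Trained networks look in the newest picture that a camera, given by its name, has taken for a name from the list of things; names that differ only in an ending like _2 or _b are one class to them, and where a whole thing is asked for, a point or a joint stands for the part that bears it (a point fixed in the world has none). Each returns a list of dicts, best first, with "p" (0 to 1); they miss things now and then, are a little off and sometimes report something else, mostly with a low value. They report only what shows in the picture. A call takes as long as a camera call.
- arm.look_for(camera, thing): "box" ([centre column, centre row, width, height] in pixels, round what is visible of it).
- arm.spot_point(camera, thing): "centre" ([column, row] in pixels: a listed point, or the origin of a listed thing).
The state is a dict: "clock": time; "joints": joint angles; "joint_vel": joint speeds; "joint_efforts": joint torques, N m; "position": TCP position; "ee_rot": TCP orientation; "contact_force": force on the tool from outside, world axes, zero at the start; "wrist_torque": the same for the moment, N m; "gripper_width": finger opening in mm; "grasp_force": force on a finger pad.
Only numpy, scipy, OpenCV 4.12 (cv2) and the standard library are available. Lean on these libraries where they do the work, as an engineer would, in place of code of your own. Each camera call takes 0.05 s, during which the arm holds its last target. There are 200 camera calls.

### The job

Pack the power-supply kit into the white tray: stand the large capacitor upright in the round insert, lay the long heatsink fins up in the long insert, and set the large transformer upright in the square insert, each resting flat on the floor of its insert. The small capacitor, the short heatsink and the small transformer belong to another kit: leave them standing where they are.

Things in the scene. Friction and masses are not known exactly. Their poses are not given: they have to be found in the camera images.
- tray: White shallow kit tray, 300 x 115 mm, 10 mm high rim, fixed to the bench; carries the three inserts in a row along its long axis, at -90, 0 and +90 mm. Origin: centre of the underside, on the bench; x along the long axis, z up.
- round_insert: Round open insert, 67 mm outside, 59 mm inside diameter. Mid-grey plastic, one of three on the tray in shuffled order, fixed; its axes are parallel to the tray's. Origin: centre of its underside (4 mm above the bench); floor 3 mm thick, wall top 14 mm above the origin. 
- long_insert: Rectangular open insert, 56 x 91 mm outside, 50 x 85 mm inside, the long side along its y (across the tray). Mid-grey plastic, one of three on the tray in shuffled order, fixed; its axes are parallel to the tray's. Origin: centre of its underside (4 mm above the bench); floor 3 mm thick, wall top 14 mm above the origin. 
- square_insert: Square open insert, 70 x 70 mm outside, 64 x 64 mm inside. Mid-grey plastic, one of three on the tray in shuffled order, fixed; its axes are parallel to the tray's. Origin: centre of its underside (4 mm above the bench); floor 3 mm thick, wall top 14 mm above the origin. 
- capacitor_large: Large can capacitor, black sleeve with an aluminium top: upright cylinder, 35 mm diameter, 50 mm tall, about 70 g. Belongs in the round insert. Origin: centre of the underside; z up. 
- heatsink_long: Long finned aluminium heatsink, 65 mm (x, along the fins) x 32 mm (y, across) x 30 mm tall, fins up, about 90 g. Belongs in the long insert, its x along the insert's y. Its outer fins are flat faces at y = +-16 mm. Origin: centre of the underside; z up. 
- transformer_large: Large transformer, dark steel core with a copper coil through it, 44 x 44 mm (x, y), 40 mm tall, about 250 g. The core's end faces at x = +-22 mm are flat, 24 mm wide and full height; the coil's faces at y = +-22 mm are 30 mm wide, 6 to 34 mm above the underside. Belongs in the square insert, its sides parallel to the insert's (either way round). Origin: centre of the underside; z up. 
- capacitor_small: Small can capacitor like the large one, 22 mm diameter, 34 mm tall. Does not belong: leave alone. Origin: centre of the underside; z up. 
- heatsink_short: Short heatsink like the long one, but 34 x 32 mm, 30 mm tall. Does not belong: leave alone. Origin: centre of the underside; z up. 
- transformer_small: Small transformer like the large one, but 29 x 29 mm, 27 mm tall. Does not belong: leave alone. Origin: centre of the underside; z up. 

How it is judged (in metres and radians):
At the end, for the whole second after the job is handed in: Each large part is in its own insert: within 16 mm of its centre, underside at most 7 mm above the insert's underside, right way up within 0.12 rad, at rest. The small capacitor, short heatsink and small transformer are upright, within 30 mm of where they began (horizontal distance between capacitor_large and round_insert below 0.016 m and z of capacitor_large in the frame of round_insert between 0.0005 and 0.007 m and angle between each of capacitor_large, heatsink_long, transformer_large, capacitor_small, heatsink_short, transformer_small's own z axis and vertical below 0.12 rad and linear speed of each of capacitor_large, heatsink_long, transformer_large below 0.02 m/s and angular speed of each of capacitor_large, heatsink_long, transformer_large below 0.2 rad/s and horizontal distance between heatsink_long and long_insert below 0.016 m and z of heatsink_long in the frame of long_insert between 0.0005 and 0.007 m and horizontal distance between transformer_large and square_insert below 0.016 m and z of transformer_large in the frame of square_insert between 0.0005 and 0.007 m and distance of each of capacitor_small, heatsink_short, transformer_small from where it was at the start of the episode below 0.03 m); the robot touches nothing.
It fails at once if a part of the other kit (small capacitor, short heatsink, small transformer) is moved more than 30 mm (distance of any of capacitor_small, heatsink_short, transformer_small from where it was at the start of the episode above 0.03 m).
It also fails if it takes over 83 s, if anything falls off the work surface, if the arm or the gripper's body presses on something with over 40 N, if the wrist force passes 120 N, or if a joint passes its speed limit or range.

## Working session

There is one attempt and no reset: what is moved stays moved. The work goes in short steps, Python scripts to look and compute and a tool call to move; the robot and the scene stay as the last step left them, time stands still between calls to the robot, and variables do not carry over. Pictures are saved under pics/ and viewed, at most 14 in all, crops included, and the job is handed in when it is done.

Besides the shell and the picture viewer there is one more tool, called after ">>>" as name(argument=value, ...), one argument or row to a line, values as JSON. servo_tool: Moves the arm, as the interface text tells. Its arguments: {"type":"object","properties":{"increments":{"type":"array","items":{"type":"array","items":{"type":"number"}}}},"required":["increments"]}

```bash
mkdir -p pics
cat > h.py <<'E'
import numpy as np, cv2
from scipy.spatial.transform import Rotation as R
from bench import arm
def cam(name):
    s=arm.read_state(); im=arm.get_image(name)
    if 'rvec' in im:
        Rw=R.from_rotvec(np.ravel(im['rvec'])).as_matrix().T; o=-Rw@np.ravel(im['tvec'])
    else:
        H=np.array(im['hand_eye']); Rt=R.from_quat(s['ee_rot']).as_matrix()
        Rw=Rt@H[:3,:3]; o=Rt@H[:3,3]+np.array(s['position'])
    im['Rw']=Rw; im['o']=o; return im
def ray(im,px):
    d=np.array([(px[0]-im['cx'])/im['fx'],(px[1]-im['cy'])/im['fy']]); u=d.copy()
    for _ in range(20): u=d/(1+im['k1']*(u@u))
    return im['Rw']@np.array([u[0],u[1],1])
def at(im,px,z):
    d=ray(im,px); return (im['o']+d*(z-im['o'][2])/d[2])[:2]
def proj(im,P):
    c=im['Rw'].T@(np.array(P,float)-im['o']); u=c[:2]/c[2]; u=u*(1+im['k1']*(u@u))
    return np.array([u[0]*im['fx']+im['cx'],u[1]*im['fy']+im['cy']])
def save(im,n): cv2.imwrite(f'pics/{n}.png',im['color'][:,:,::-1])
T=['tray','round_insert','long_insert','square_insert','capacitor_large','heatsink_long','transformer_large','capacitor_small','heatsink_short','transformer_small']
E
python3 - <<'E'
from h import *
s=arm.read_state(); print(s['position'],s['ee_rot'],s['gripper_width'],s['clock'])
ims=[]
for c in ['scene','side']:
    im=cam(c); ims.append(im['color']); print(c,im['o'],im['fx'],im['k1'])
    for t in T:
        z=4 if 'insert' in t else 0
        print(t,[(np.round(r['centre']).tolist(),round(r['p'],2),at(im,r['centre'],z).round().tolist()) for r in arm.spot_point(c,t)[:2]])
    save(im,c)
E
```

```text
[ 216.33925343 -585.74730222  230.22344007] [-1.75874001e-01  9.84412096e-01  1.05177867e-03 -2.34437048e-04] 85.494230283742 0.0
scene [1248.41894097 -544.32146866  777.97861772] 491.9971590154073 -0.056961680845954585
tray [([267.0, 197.0], 0.67, [571.0, 31.0])]
round_insert [([291.0, 218.0], 0.79, [665.0, 22.0]), ([142.0, 214.0], 0.41, [432.0, -230.0])]
long_insert [([246.0, 177.0], 0.62, [482.0, 39.0])]
square_insert [([266.0, 194.0], 0.87, [566.0, 32.0])]
capacitor_large [([318.0, 121.0], 0.56, [414.0, 362.0])]
heatsink_long [([341.0, 168.0], 0.65, [612.0, 247.0])]
transformer_large [([80.0, 246.0], 0.95, [427.0, -385.0])]
capacitor_small [([283.0, 140.0], 0.5, [418.0, 220.0])]
heatsink_short [([174.0, 264.0], 0.84, [604.0, -254.0])]
transformer_small [([138.0, 216.0], 0.69, [426.0, -238.0])]
side [109.34194452 718.06451646 736.27397194] 421.7489383437728 -0.11718096571001611
tray [([244.0, 204.0], 0.75, [579.0, 41.0])]
round_insert [([227.0, 186.0], 0.93, [657.0, 9.0])]
long_insert [([273.0, 218.0], 0.71, [487.0, 47.0]), ([359.0, 145.0], 0.39, [429.0, -382.0])]
square_insert [([249.0, 201.0], 0.71, [573.0, 28.0])]
capacitor_large [([225.0, 320.0], 0.6, [417.0, 352.0])]
heatsink_long []
transformer_large [([361.0, 146.0], 0.46, [424.0, -385.0])]
capacitor_small [([257.0, 279.0], 0.68, [419.0, 229.0])]
heatsink_short [([290.0, 149.0], 0.61, [604.0, -248.0])]
transformer_small [([256.0, 280.0], 0.72, [419.0, 231.0]), ([246.0, 205.0], 0.61, [573.0, 41.0])]
```

View pics/scene.png

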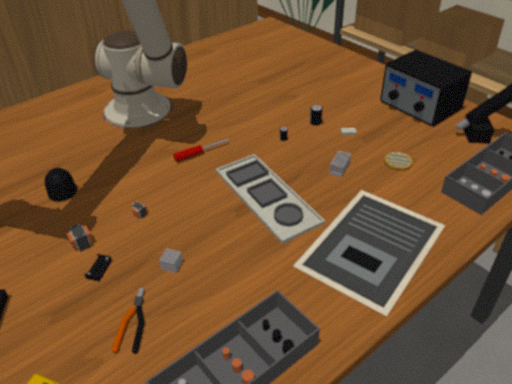

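View pics/side.png

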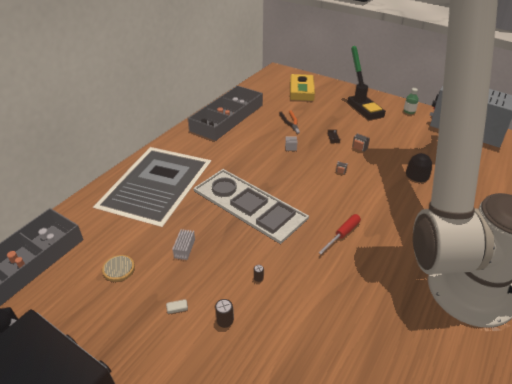

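The scene picture shows the tray in the middle (long insert at 246,177; square at 266,194; round at 290,216). The large capacitor is at (316,115), the long heatsink at (341,162), and the large transformer at (80,238). I'll approach the transformer first.

>>> servo_tool(
  increments=[
    [1,-0.2,0.08,0.0,0,0,0],
    [1,-0.2,0.08,0.0,0,0,0],
    [1,-0.2,0.08,0.0,0,0,0],
    [1,-0.2,0.08,0.0,0,0,0],
    [1,-0.2,0.08,0.0,0,0,0],
  ],
)

```text
clock: 1.72
position: [378.0, -440.6, 231.5]
ee_rot: [-0.178, 0.984, -0.0, 0.0]
contact_force: [0.6, 0.2, -0.9]
gripper_width: 85.0
grasp_force: 0.0
```

```bash
cat >> h.py <<'E'
def plan(x,y,z,yaw=None):
    """shift (m) in tool axes and turn (deg) to TCP x,y,z with the tool's y line at yaw deg (mod 180)"""
    s=arm.read_state(); Rt=R.from_quat(s['ee_rot']).as_matrix(); p=np.array(s['position'])
    cur=np.degrees(np.arctan2(Rt[1,1],Rt[0,1])); 
    if yaw is None: yaw=cur
    d=(yaw-cur+90)%180-90; t=np.radians(cur+d)
    Y=np.array([np.cos(t),np.sin(t),0]); Z=np.array([0,0,-1.]); X=np.cross(Y,Z)
    D=np.column_stack([X,Y,Z])
    print('PLAN',np.round(Rt.T@(np.array([x,y,z])-p)/1000,4),np.round(R.from_matrix(Rt.T@D).as_rotvec(degrees=True),2),
      'cur',np.round(p,1),round(cur,1),'j6',round(s['joints'][5],2),'clk',s['clock'],'w',round(s['gripper_width'],1))
E
python3 - <<'E'
from h import *
im=cam('wrist'); save(im,'w1')
for t in ['transformer_large','transformer_small']: print(t,[(np.round(r['centre']).tolist(),round(r['p'],2),at(im,r['centre'],0).round().tolist()) for r in arm.spot_point('wrist',t)[:2]])
plan(426,-385,230)
E
```

```text
transformer_large [([288.0, 212.0], 0.91, [427.0, -377.0])]
transformer_small [([380.0, 244.0], 0.69, [427.0, -231.0])]
PLAN [-0.0667  0.0365  0.0013] [ 0.   -0.01  0.  ] cur [ 376.  -442.3  231.3] 110.2 j6 -0.63 clk 1.875 w 85.3
```

View pics/w1.png

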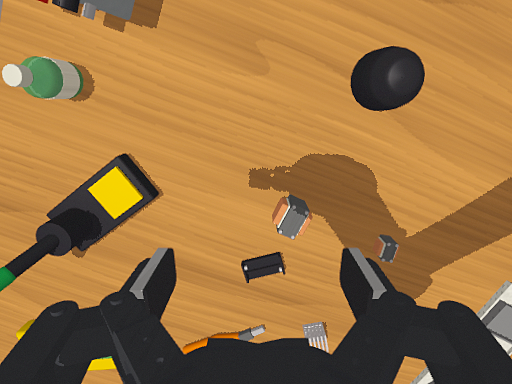

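The wrist picture shows the large transformer at (292,217), rotated, and the small one at (387,248). The black clip between the fingers is clear. I'll go closer.

>>> servo_tool(
  increments=[
    [1,-0.015,0.03,0.09,0,0,0],
    [1,-0.015,0.03,0.09,0,0,0],
    [1,-0.015,0.03,0.09,0,0,0],
  ],
)

```text
clock: 2.25
position: [377.9, -408.1, 139.1]
ee_rot: [-0.175, 0.984, 0.002, -0.002]
contact_force: [-0.3, -1.2, 1.3]
gripper_width: 85.3
grasp_force: 0.0
```

Run:
```python
from h import *
im=cam('wrist'); save(im,'w2')
for t in ['transformer_large']: print(t,[(np.round(r['centre']).tolist(),round(r['p'],2),at(im,r['centre'],0).round().tolist()) for r in arm.spot_point('wrist',t)[:2]])
b=arm.look_for('wrist','transformer_large')[0]['box']; print(b)
x0,y0=int(b[0]-b[2]/2-15),int(b[1]-b[3]/2-15); c=im['color'][y0:y0+int(b[3])+30,x0:x0+int(b[2])+30,::-1]
cv2.imwrite('pics/w2c.png',cv2.resize(c,None,fx=4,fy=4)); print(x0,y0,c.shape)
plan(426,-380,130)
```

```text
transformer_large [([268.0, 233.0], 0.56, [426.0, -377.0])]
[272.9, 242.5, 55.6, 59.3]
230 197 (89, 85, 3)
PLAN [-0.0529  0.0129  0.0132] [-0.19  0.09  0.  ] cur [ 380.8 -410.3  143.1] 110.2 j6 -0.69 clk 2.4 w 85.2
```

View pics/w2c.png

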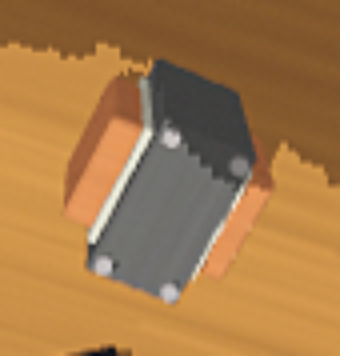

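The crop shows the core's top face with corners near (267,229), (293,242), (274,273) and (252,263). Its copper sides are to the left and right.

Run:
```python
from h import *
im=cam('wrist')
P=np.array([at(im,p,40) for p in [(267.5,229.5),(293,242),(274.5,272.8),(252.5,263.3)]]); print(P.round(1),P.mean(0))
a=P[0]+P[1]-P[2]-P[3]; print('x axis deg',np.degrees(np.arctan2(a[1],a[0])), np.linalg.norm(a)/2)
b=P[1]+P[2]-P[0]-P[3]; print('y axis deg',np.degrees(np.arctan2(b[1],b[0])), np.linalg.norm(b)/2)
```

```text
[[ 411.1 -389.6]
 [ 414.9 -362.1]
 [ 452.8 -366.2]
 [ 450.2 -390.4]] [ 432.22587515 -377.05789238]
x axis deg 176.34699667421876 38.5680925203175
y axis deg 82.89805881625902 26.003841991424775
```

Run:
```python
from h import *
im=cam('wrist')
print('clip', at(im,(230+20,197+88),5), at(im,(258,285),5))
plan(429,-379,80,-5.4)
save(im,'w3')
```

```text
clip [ 499.06698804 -376.46700478] [ 495.8510281  -367.82027421]
PLAN [-0.0557  0.0126  0.0632] [ -0.23   0.   -64.37] cur [ 380.9 -410.   143.2] 110.2 j6 -0.69 clk 2.5 w 85.5
```

View pics/w3.png

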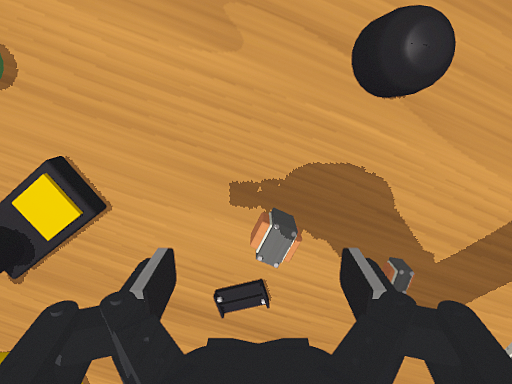

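The picture shows the clip just outside the fingers' reach at world (497,-370), so I'll narrow the opening to 0.8.

>>> servo_tool(
  increments=[
    [0.8,-0.0557,0.0126,0.04,0,0,-64.4],
    [0.8,-0.0557,0.0126,0.04,0,0,-64.4],
    [0.8,-0.0557,0.0126,0.04,0,0,-64.4],
    [0.8,-0.0557,0.0126,0.04,0,0,-64.4],
    [0.8,-0.0557,0.0126,0.04,0,0,-64.4],
    [0.8,-0.0557,0.0126,0.04,0,0,-64.4],
    [0.8,-0.0557,0.0126,0.04,0,0,-64.4],
  ],
)

```text
clock: 3.38
position: [428.6, -378.2, 102.5]
ee_rot: [-0.673, 0.74, -0.001, 0.0]
contact_force: [-0.2, -0.5, -0.7]
gripper_width: 68.1
grasp_force: 0.0
```

Run:
```python
from h import *
im=cam('wrist'); save(im,'w4')
for t in ['transformer_large']: print(t,[(np.round(r['centre']).tolist(),round(r['p'],2),at(im,r['centre'],0).round().tolist()) for r in arm.spot_point('wrist',t)[:2]])
plan(429,-379,10,-5.4)
```

```text
transformer_large [([261.0, 195.0], 0.78, [425.0, -377.0])]
PLAN [ 0.001  -0.0006  0.092 ] [-0.08 -0.03 -0.11] cur [ 428.4 -377.9  102. ] 174.5 j6 0.34 clk 3.475 w 68.2
```

View pics/w4.png

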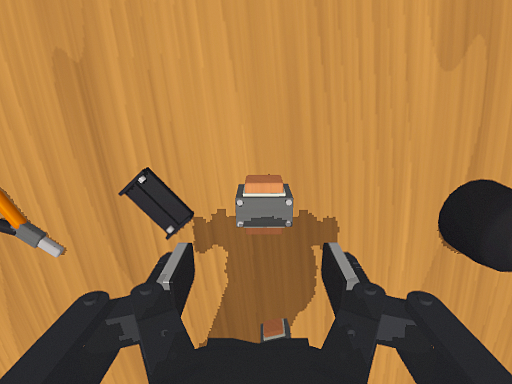

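The core faces line up with the fingers, with the transformer centred at (264,208). The clip stays clear, so I'll go down, grip and lift.

>>> servo_tool(
  increments=[
    [0.8,0.001,-0.001,0.06,0,0,0],
    [0.8,0.001,-0.001,0.092,0,0,0],
    [0.8,0.001,-0.001,0.092,0,0,0],
    [0.0,0.001,-0.001,0.092,0,0,0],
    [0.0,0.001,-0.001,0.092,0,0,0],
    [0.0,0.001,-0.001,0.092,0,0,0],
    [0.0,0.001,-0.001,0.092,0,0,0],
    [0.0,0.001,-0.001,0.092,0,0,0],
    [0.0,0.001,-0.001,0.05,0,0,0],
    [0.0,0.001,-0.001,0.0,0,0,0],
  ],
)

```text
clock: 4.72
position: [427.9, -377.9, 101.3]
ee_rot: [-0.673, 0.739, 0.002, -0.0]
contact_force: [-0.2, -0.5, -1.7]
gripper_width: 43.1
grasp_force: 61.8
```

Run:
```python
from h import *
s=arm.read_state(); print(s['gripper_width'],s['grasp_force'],s['contact_force'])
for c in ['scene','side']:
    im=cam(c)
    for t in T[1:4]:
        print(t,[(np.round(r['centre']).tolist(),round(r['p'],2),at(im,r['centre'],4).round().tolist()) for r in arm.spot_point(c,t)[:1]])
    for p in ([(218,165),(256,155),(322,217),(283,239)] if c=='scene' else []): print(at(im,p,8))
plan(572-80,32,140,-9)
```

```text
43.09292736753023 61.780221462249756 [-0.18774928 -0.53016847 -1.74595848]
round_insert [([287.0, 215.0], 0.8, [653.0, 21.0])]
long_insert [([246.0, 178.0], 0.76, [487.0, 33.0])]
square_insert [([265.0, 193.0], 0.83, [560.0, 32.0])]
[400.84610747  10.57564712]
[432.335117   111.79869579]
[712.5555774   72.95733746]
[705.70686406 -39.55784063]
round_insert [([227.0, 189.0], 0.95, [652.0, 18.0])]
long_insert [([274.0, 217.0], 0.9, [486.0, 44.0])]
square_insert [([248.0, 201.0], 0.77, [575.0, 29.0])]
PLAN [-0.4142 -0.0255 -0.0397] [0.17 0.08 3.65] cur [ 427.9 -378.    99.7] 174.7 j6 0.35 clk 5.125 w 43.0
```

>>> servo_tool(
  increments=[
    [0,-0.02,0,-0.04,0,0,0],
    [0,-0.459,-0.1,-0.05,0,0,3.2],
    [0,-0.459,-0.1,-0.05,0,0,3.2],
    [0,-0.459,-0.1,-0.05,0,0,3.2],
    [0,-0.459,-0.1,-0.05,0,0,3.2],
    [0,-0.459,-0.1,-0.05,0,0,3.2],
    [0,-0.459,-0.1,-0.05,0,0,3.2],
    [0,-0.459,-0.1,-0.05,0,0,3.2],
    [0,-0.459,-0.1,-0.05,0,0,3.2],
    [0,-0.459,-0.1,-0.05,0,0,3.2],
    [0,-0.459,-0.1,-0.05,0,0,3.2],
    [0,-0.459,-0.1,-0.05,0,0,3.2],
  ],
)

```text
clock: 6.62
position: [570.6, 67.6, 151.2]
ee_rot: [-0.652, 0.758, 0.0, -0.0]
contact_force: [-1.1, 0.1, -2.4]
gripper_width: 43.1
grasp_force: 62.0
```

Run:
```python
from h import *
im=cam('wrist'); save(im,'w5')
for t in T[:4]:
    print(t,[(np.round(r['centre']).tolist(),round(r['p'],2),at(im,r['centre'],4).round().tolist()) for r in arm.spot_point('wrist',t)[:1]])
plan(568,30,140,-8.5)
```

```text
tray []
round_insert [([168.0, 150.0], 0.61, [655.0, 22.0])]
long_insert [([343.0, 146.0], 0.97, [479.0, 45.0])]
square_insert [([252.0, 146.0], 0.71, [571.0, 31.0])]
PLAN [ 0.0386 -0.0027  0.0115] [-0.01  0.01 -0.08] cur [571.   68.6 151.5] 171.4 j6 -0.55 clk 6.875 w 43.0
```

View pics/w5.png

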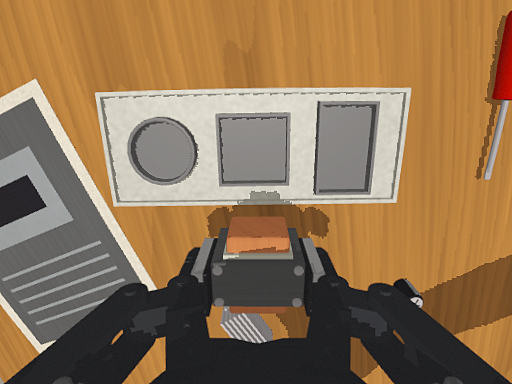

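The wrist picture shows the whole tray: round insert at (163,150), square at (254,150), long at (347,148). The transformer is held level below them. I'll work out the tray pose from its corners.

Run:
```python
from h import *
im=cam('wrist')
def pr(n,px,z):
    P=np.array([at(im,p,z) for p in px]); a=P[1]+P[2]-P[0]-P[3]; b=P[0]+P[1]-P[2]-P[3]
    print(n,P.mean(0).round(1),np.linalg.norm(a)/2,np.linalg.norm(b)/2,np.degrees(np.arctan2(a[1],a[0])),np.degrees(np.arctan2(b[1],b[0])))
pr('tray',[(95,93),(411,88),(396,203),(115,206)],10)
pr('sq',[(217,114),(290,113),(289,185),(221,186)],18)
pr('long',[(318,101),(379,101),(371,194),(314,194)],18)
print('round',at(im,(163,150),15))
```

```text
tray [569.7  35.5] 299.98652692838596 115.26279427118253 172.16799388336366 -97.43408258882518
sq [569.1  35. ] 67.96156595115214 69.75512011604128 172.23525769437316 -97.58011232285084
long [481.5  46.9] 57.643993223767524 90.31236448952558 171.74556994381487 -97.16781297911695
round [657.40544104  21.2150369 ]
```

Run:
```python
from h import *
im=cam('wrist'); s=arm.read_state(); z=s['position'][2]+30
P=np.array([at(im,p,z) for p in [(211,264),(305,264),(303,307),(211,307)]]); print(P.round(1),P.mean(0).round(1),s['position'])
plan(569.5,35.3,40,-7.7)
```

```text
[[590.2  56.2]
 [548.3  62.5]
 [551.5  86. ]
 [595.1  79.5]] [571.3  71. ] [571.08838089  68.91351525 151.41758901]
PLAN [ 0.0335 -0.0034  0.1114] [-0.01  0.01 -0.85] cur [571.1  68.9 151.4] 171.4 j6 -0.55 clk 6.975 w 43.1
```

>>> servo_tool(
  increments=[
    [0,0.035,-0.003,0.06,0,0,-0.8],
    [0,0.035,-0.003,0.1,0,0,-0.8],
    [0,0.035,-0.003,0.12,0,0,-0.8],
    [0,0.035,-0.003,0.132,0,0,-0.8],
    [0,0.035,-0.003,0.1335,0,0,-0.8],
    [0,0.035,-0.003,0.1335,0,0,-0.8],
    [0.8,0.035,-0.003,0.1335,0,0,-0.8],
    [0.8,0.035,-0.003,0.1335,0,0,-0.8],
    [0.8,0.035,-0.003,0.1335,0,0,-0.8],
    [0.8,0.035,-0.003,0.08,0,0,-0.8],
    [0.9,0.035,-0.003,0.03,0,0,-0.8],
    [0.9,0.035,-0.003,0.0,0,0,-0.8],
  ],
)

```text
clock: 8.48
position: [569.9, 34.3, 154.4]
ee_rot: [-0.658, 0.753, -0.001, 0.002]
contact_force: [-0.1, 0.8, -0.3]
gripper_width: 76.7
grasp_force: 0.0
```

Run:
```python
from h import *
im=cam('scene')
for c in ['wrist','scene','side']:
    im=cam(c)
    for t in ['transformer_large','heatsink_long']:
        print(c,t,[(np.round(r['centre']).tolist(),round(r['p'],2),at(im,r['centre'],7 if 't' ==t[0] else 0).round().tolist()) for r in arm.spot_point(c,t)[:2]])
plan(600,220,170,-7.7)
```

```text
wrist transformer_large [([259.0, 182.0], 0.72, [572.0, 37.0])]
wrist heatsink_long [([252.0, 337.0], 0.67, [610.0, 251.0])]
scene transformer_large []
scene heatsink_long [([340.0, 172.0], 0.68, [621.0, 232.0])]
side transformer_large [([248.0, 200.0], 0.64, [574.0, 29.0])]
side heatsink_long [([226.0, 322.0], 0.63, [413.0, 355.0]), ([183.0, 247.0], 0.62, [616.0, 246.0])]
PLAN [-0.1886 -0.0062 -0.0201] [ 0.12 -0.06 -0.03] cur [568.4  34.  150.1] 172.3 j6 -0.48 clk 8.975 w 76.8
```

>>> servo_tool(
  increments=[
    [1,-0.218,-0.015,0,0,0,0],
    [1,-0.218,-0.015,0,0,0,0],
    [1,-0.218,-0.015,0,0,0,0],
    [1,-0.218,-0.015,0,0,0,0],
    [1,-0.218,-0.015,0,0,0,0],
    [1,-0.218,-0.015,0,0,0,0],
  ],
)

```text
clock: 9.72
position: [612.6, 247.5, 150.5]
ee_rot: [-0.658, 0.753, 0.0, -0.001]
contact_force: [0.5, -0.9, 0.7]
gripper_width: 85.7
grasp_force: 0.0
```

Run:
```python
from h import *
im=cam('wrist'); save(im,'w6')
for t in ['heatsink_long']:
    print(t,[(np.round(r['centre']).tolist(),round(r['p'],2),at(im,r['centre'],0).round().tolist()) for r in arm.spot_point('wrist',t)[:2]])
```

```text
heatsink_long [([261.0, 179.0], 0.86, [609.0, 247.0])]
```

View pics/w6.png

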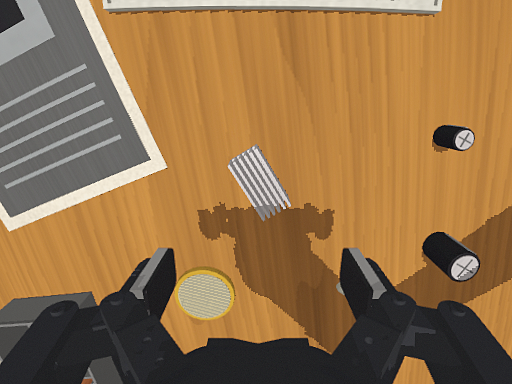

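The heatsink's top corners are near (228,164), (256,146), (292,206) and (266,220), with fins running down to the right. A gold disc sits at (205,293).

Run:
```python
from h import *
im=cam('wrist')
P=np.array([at(im,p,30) for p in [(228,164),(256,146),(292,206),(266,220)]]); c=P.mean(0)
b=P[1]+P[2]-P[0]-P[3]; a=P[0]+P[1]-P[2]-P[3]
ya=np.degrees(np.arctan2(b[1],b[0])); xa=np.degrees(np.arctan2(a[1],a[0]))
print(P.round(1),c,'across',ya,np.linalg.norm(b)/2,'along',xa,np.linalg.norm(a)/2)
print('disc',at(im,(205,293),3),at(im,(236,293),3),at(im,(205,268),3))
plan(c[0],c[1],80,xa+90)
```

```text
[[636.9 220.2]
 [608.6 207.1]
 [581.8 269.9]
 [608.9 281.2]] [609.03807648 244.60426648] across -156.25552517587073 30.2063254548279 along -66.10545917990605 67.69747193631883
disc [694.63739839 377.73708463] [657.46074752 382.60803776] [687.74535522 343.39530193]
PLAN [0.0028 0.0036 0.0714] [ 2.00e-02 -1.00e-02 -3.17e+01] cur [613.  246.9 151.4] 172.2 j6 -0.76 clk 9.875 w 85.2
```

>>> servo_tool(
  increments=[
    [0.8,0.002,0.004,0.06,0,0,-31.7],
    [0.8,0.002,0.004,0.07,0,0,-31.7],
    [0.8,0.002,0.004,0.08,0,0,-31.7],
    [0.8,0.002,0.004,0.141,0,0,-31.7],
    [0.8,0.002,0.004,0.1415,0,0,-31.7],
    [0,0.002,0.004,0.1415,0,0,-31.7],
    [0,0.002,0.004,0.1415,0,0,-31.7],
    [0,0.002,0.004,0.1415,0,0,-31.7],
    [0,0.002,0.004,0.1415,0,0,-31.7],
    [0,0.002,0.004,0.1415,0,0,-31.7],
    [0,0.002,0.004,0.08,0,0,-31.7],
    [0,0.002,0.004,0.0,0,0,-31.7],
  ],
)

```text
clock: 11.38
position: [608.3, 246.4, 135.1]
ee_rot: [0.839, -0.545, -0.0, 0.001]
contact_force: [1.0, 1.0, -1.3]
gripper_width: 30.7
grasp_force: 61.4
```

Run:
```python
from h import *
plan(480.3,95,150,-7.7)
```

```text
PLAN [ 0.0863  0.1785 -0.0146] [ 0.08 -0.04 31.67] cur [608.3 246.4 135.1] -156.0 j6 -0.21 clk 11.375 w 30.7
```

>>> servo_tool(
  increments=[
    [0,0.086,0.178,-0.015,0,0,31.7],
    [0,0.086,0.178,-0.015,0,0,31.7],
    [0,0.086,0.178,-0.015,0,0,31.7],
    [0,0.086,0.178,-0.015,0,0,31.7],
    [0,0.086,0.178,-0.015,0,0,31.7],
    [0,0.086,0.178,-0.015,0,0,31.7],
    [0,0.086,0.178,-0.015,0,0,31.7],
  ],
)

```text
clock: 12.25
position: [481.9, 96.7, 148.5]
ee_rot: [-0.658, 0.753, 0.0, -0.0]
contact_force: [-0.3, -0.7, -1.2]
gripper_width: 30.5
grasp_force: 61.5
```

Run:
```python
from h import *
im=cam('wrist'); save(im,'w7')
plan(480.3,47.4,150,-7.7)
print(at(im,(256,256),arm.read_state()['position'][2]+20))
```

```text
PLAN [ 0.0489 -0.0051 -0.0016] [ 0.02 -0.02  0.02] cur [481.7  96.6 148.4] 172.3 j6 -0.66 clk 12.3 w 30.7
[481.45966447  88.82820964]
```

View pics/w7.png

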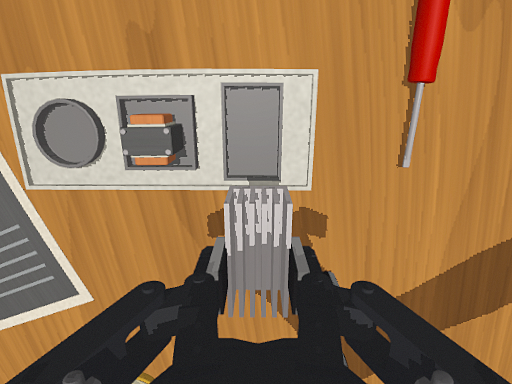

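The transformer sits in the square insert (150,140). The heatsink is held level and parallel to the long insert, with its top running from row 188 to about 316. I'll work out its centre offset along the fins.

Run:
```python
from h import *
im=cam('wrist'); z=arm.read_state()['position'][2]+20.5
P=np.array([at(im,p,z) for p in [(227,190),(291,190),(290,316),(229,316)]]); print(P.round(1),P.mean(0))
P=np.array([at(im,p,18) for p in [(221,84),(283,84),(281,180),(224,180)]]); print(P.round(1),P.mean(0))
```

```text
[[489.5  53.6]
 [461.2  57.4]
 [468.4 126.4]
 [500.2 122.1]] [479.81454567  89.87940213]
[[501.4  -1.2]
 [446.4   6.3]
 [458.   94.5]
 [513.6  87. ]] [479.85760254  46.67883275]
```

```bash
python3 - <<'E'
from h import *
im=cam('wrist'); s=arm.read_state(); p=np.array(s['position']); 
u=np.array([np.cos(np.radians(82.3)),np.sin(np.radians(82.3))])
for off in (-8,-4,0,4):
    c=p[:2]+off*u
    print(off,[proj(im,[*(c+k*32.5*u),p[2]+h]).round() for k in (-1,1) for h in (-9.5,20.5)])
E
python3 -c "
import cv2;i=cv2.imread('pics/w7.png')[170:340,200:320];cv2.imwrite('pics/w7c.png',cv2.resize(i,None,fx=3.5,fy=3.5))"
```

```text
-8 [array([257., 175.]), array([257., 192.]), array([257., 278.]), array([257., 311.])]
-4 [array([257., 182.]), array([257., 200.]), array([257., 283.]), array([257., 317.])]
0 [array([257., 189.]), array([257., 209.]), array([257., 288.]), array([257., 323.])]
4 [array([257., 196.]), array([257., 217.]), array([257., 294.]), array([257., 329.])]
```

View pics/w7c.png

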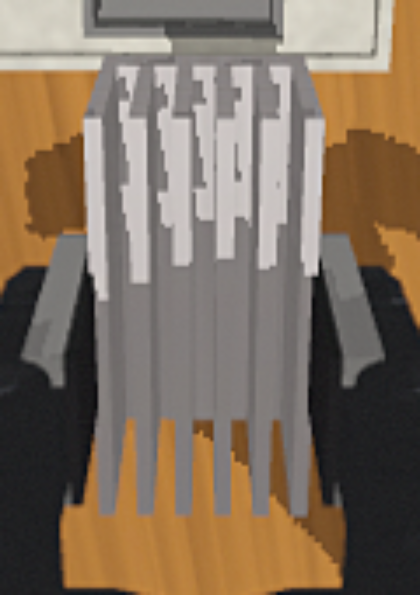

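The crop shows the heatsink level, with its centre about 2.5 mm towards the front of the TCP. I'll place it.

>>> servo_tool(
  increments=[
    [0,0.0465,-0.005,0.0,0,0,0],
    [0,0.0465,-0.005,0.06,0,0,0],
    [0,0.0465,-0.005,0.1,0,0,0],
    [0,0.0465,-0.005,0.12,0,0,0],
    [0,0.0465,-0.005,0.131,0,0,0],
    [0,0.0465,-0.005,0.1315,0,0,0],
    [0.55,0.0465,-0.005,0.1315,0,0,0],
    [0.55,0.0465,-0.005,0.1315,0,0,0],
    [0.55,0.0465,-0.005,0.1315,0,0,0],
    [0.55,0.0465,-0.005,0.08,0,0,0],
    [0.9,0.0465,-0.005,0.02,0,0,0],
    [0.9,0.0465,-0.005,0.0,0,0,0],
  ],
)

```text
clock: 13.9
position: [481.8, 49.7, 152.6]
ee_rot: [-0.658, 0.753, -0.001, 0.003]
contact_force: [-0.4, 0.3, 0.4]
gripper_width: 77.0
grasp_force: 0.0
```

Run:
```python
from h import *
for c in ['wrist','side']:
    im=cam(c)
    for t,z in [('heatsink_long',7),('capacitor_large',0)]:
        print(c,t,[(np.round(r['centre']).tolist(),round(r['p'],2),at(im,r['centre'],z).round().tolist()) for r in arm.spot_point(c,t)[:2]])
plan(417,355,160,60)
```

```text
wrist heatsink_long [([261.0, 181.0], 0.73, [479.0, 51.0])]
wrist capacitor_large [([329.0, 308.0], 0.29, [416.0, 227.0])]
side heatsink_long [([277.0, 219.0], 0.83, [476.0, 49.0])]
side capacitor_large [([222.0, 322.0], 0.84, [419.0, 359.0])]
PLAN [-0.2952  0.1026 -0.0129] [ 2.000e-01  2.000e-02 -6.775e+01] cur [478.9  48.7 147.3] 172.3 j6 -0.57 clk 14.2 w 76.9
```

>>> servo_tool(
  increments=[
    [0.8,-0.295,0.103,-0.01,0,0,0],
    [0.8,-0.295,0.103,-0.01,0,0,0],
    [0.8,-0.295,0.103,-0.01,0,0,0],
    [0.8,-0.295,0.103,-0.01,0,0,0],
    [0.8,-0.295,0.103,-0.01,0,0,0],
    [0.8,-0.295,0.103,-0.01,0,0,0],
    [0.8,-0.295,0.103,-0.01,0,0,0],
    [0.8,-0.295,0.103,-0.01,0,0,0],
  ],
)

```text
clock: 15.2
position: [417.4, 353.7, 158.0]
ee_rot: [-0.657, 0.754, -0.0, -0.001]
contact_force: [0.5, -0.6, 0.2]
gripper_width: 68.4
grasp_force: 0.0
```

Run:
```python
from h import *
im=cam('wrist'); save(im,'w8')
for t in ['capacitor_large']:
    print(t,[(np.round(r['centre']).tolist(),round(r['p'],2),at(im,r['centre'],0).round().tolist()) for r in arm.spot_point('wrist',t)[:2]])
plan(417,355,16)
```

```text
capacitor_large [([260.0, 176.0], 0.61, [415.0, 352.0])]
PLAN [-0.0011  0.0008  0.1426] [ 0.02 -0.04  0.  ] cur [417.7 353.9 158.6] 172.2 j6 -1.14 clk 15.3 w 68.1
```

View pics/w8.png

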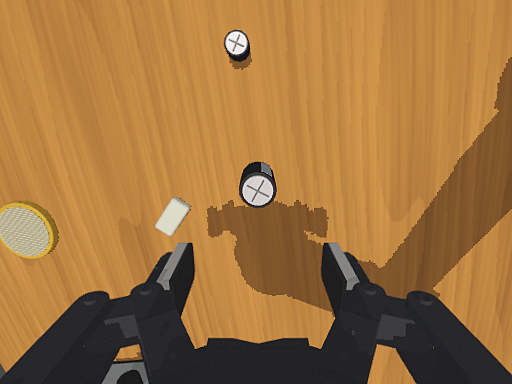

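The capacitor's top is centred at (258,190), between the fingers. The eraser at (173,215) is clear.

Run:
```python
from h import *
im=cam('wrist'); c=at(im,(258,190),50); print(c); plan((c[0]+416)/2,(c[1]+354)/2,18,-7.7)
```

```text
[416.91700607 352.33893234]
PLAN [0.0011 0.0012 0.1408] [ 0.01 -0.01 -0.12] cur [417.8 354.1 158.8] 172.2 j6 -1.14 clk 15.35 w 68.2
```

>>> servo_tool(
  increments=[
    [0.8,0.001,0.001,0.05,0,0,0],
    [0.8,0.001,0.001,0.1,0,0,0],
    [0.8,0.001,0.001,0.14,0,0,0],
    [0.8,0.001,0.001,0.141,0,0,0],
    [0,0.001,0.001,0.141,0,0,0],
    [0,0.001,0.001,0.141,0,0,0],
    [0,0.001,0.001,0.141,0,0,0],
    [0,0.001,0.001,0.141,0,0,0],
    [0,0.001,0.001,0.141,0,0,0],
    [0,0.001,0.001,0.141,0,0,0],
    [0,0.001,0.001,0.08,0,0,0],
    [0,0.001,0.001,0.0,0,0,0],
  ],
)

```text
clock: 16.85
position: [415.9, 353.9, 142.8]
ee_rot: [-0.658, 0.753, -0.0, -0.001]
contact_force: [1.2, 1.6, -0.1]
gripper_width: 33.5
grasp_force: 60.0
```

Run:
```python
from h import *
plan(658.7,75,150,-7.7)
```

```text
PLAN [ 0.2437 -0.2781 -0.0071] [ 0.04 -0.07 -0.03] cur [415.9 353.9 142.8] 172.3 j6 -1.14 clk 16.85 w 33.5
```

>>> servo_tool(
  increments=[
    [0,0.244,-0.278,-0.007,0,0,0],
    [0,0.244,-0.278,-0.007,0,0,0],
    [0,0.244,-0.278,-0.007,0,0,0],
    [0,0.244,-0.278,-0.007,0,0,0],
    [0,0.244,-0.278,-0.007,0,0,0],
    [0,0.244,-0.278,-0.007,0,0,0],
    [0,0.244,-0.278,-0.007,0,0,0],
    [0,0.244,-0.278,-0.007,0,0,0],
    [0,0.244,-0.278,-0.007,0,0,0],
  ],
)

```text
clock: 17.98
position: [658.2, 76.3, 148.7]
ee_rot: [-0.658, 0.753, 0.0, 0.0]
contact_force: [-0.5, -0.7, -0.7]
gripper_width: 33.4
grasp_force: 60.1
```

Run:
```python
from h import *
im=cam('wrist'); save(im,'w9'); p=arm.read_state()['position']
plan(658.7,23.2,25,-7.7)
for h in (-18,32): print(proj(im,[p[0],p[1],p[2]+h]))
```

```text
PLAN [ 0.0528 -0.0075  0.1237] [-0.01  0.02  0.08] cur [658.2  76.5 148.7] 172.4 j6 -0.49 clk 18.025 w 32.9
[257.25608322 236.16472207]
[257.11201726 285.27980389]
```

View pics/w9.png

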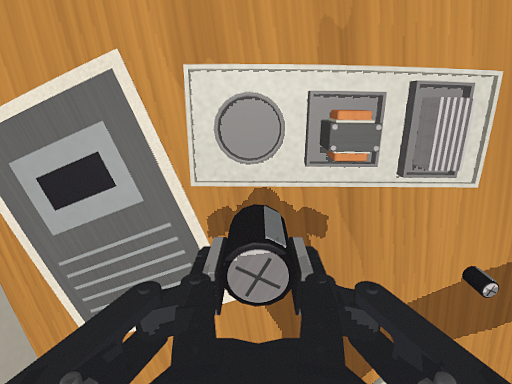

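The capacitor is held upright with its top at (258,277), and the round insert is at (249,128). The other two parts are in their inserts. I'll place the capacitor.

>>> servo_tool(
  increments=[
    [0,0.0505,-0.0075,0.0,0,0,0],
    [0,0.0505,-0.0075,0.06,0,0,0],
    [0,0.0505,-0.0075,0.1,0,0,0],
    [0,0.0505,-0.0075,0.115,0,0,0],
    [0,0.0505,-0.0075,0.123,0,0,0],
    [0,0.0505,-0.0075,0.1235,0,0,0],
    [0.6,0.0505,-0.0075,0.1235,0,0,0],
    [0.6,0.0505,-0.0075,0.1235,0,0,0],
    [0.6,0.0505,-0.0075,0.1235,0,0,0],
    [0.6,0.0505,-0.0075,0.08,0,0,0],
    [0.8,0.0505,-0.0075,0.02,0,0,0],
    [0.8,0.0,0.0535,-0.03,0,0,0],
  ],
)

```text
clock: 19.52
position: [626.5, 62.0, 164.9]
ee_rot: [-0.656, 0.754, -0.002, 0.003]
contact_force: [0.0, 0.9, -0.4]
gripper_width: 68.1
grasp_force: 0.0
```

>>> servo_tool(
  increments=[
    [0.8,-0.04,0.06,-0.04,0,0,0],
    [0.8,-0.04,0.06,-0.04,0,0,0],
    [0.8,-0.04,0.06,-0.04,0,0,0],
    [0.8,-0.04,0.06,-0.04,0,0,0],
  ],
)

```text
clock: 20.02
position: [569.9, 110.1, 200.5]
ee_rot: [-0.658, 0.753, 0.0, -0.001]
contact_force: [0.6, 0.2, 0.3]
gripper_width: 68.6
grasp_force: 0.0
```

Run:
```python
from h import *
for c in ['wrist','side']:
    im=cam(c); 
    if c=='wrist': save(im,'w10')
    for t in T[4:]:
        print(c,t,[(np.round(r['centre']).tolist(),round(r['p'],2),at(im,r['centre'],7 if T.index(t)<7 else 0).round().tolist()) for r in arm.spot_point(c,t)[:1]])
    if c=='wrist':
        for c0,h in [((658.7,23.2),57),((480.3,47.4),37),((569.5,35.3),47)]: print('expected top centre',proj(im,[*c0,h]).round())
```

```text
wrist capacitor_large [([170.0, 102.0], 0.91, [657.0, 19.0])]
wrist heatsink_long [([330.0, 107.0], 0.76, [478.0, 49.0])]
wrist transformer_large [([247.0, 106.0], 0.89, [571.0, 34.0])]
wrist capacitor_small [([384.0, 239.0], 0.58, [414.0, 228.0])]
wrist heatsink_short []
wrist transformer_small []
expected top centre [154. 108.]
expected top centre [335. 107.]
expected top centre [247. 107.]
side capacitor_large [([223.0, 188.0], 0.54, [660.0, 25.0])]
side heatsink_long [([279.0, 217.0], 0.94, [475.0, 39.0])]
side transformer_large []
side capacitor_small [([259.0, 281.0], 0.67, [412.0, 231.0])]
side heatsink_short [([290.0, 151.0], 0.42, [598.0, -237.0])]
side transformer_small [([338.0, 170.0], 0.68, [432.0, -230.0])]
```

View pics/w10.png

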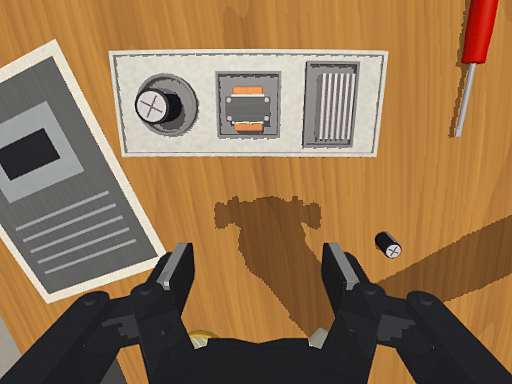

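The wrist picture shows all three parts upright in their inserts, with tops at (153,106), (247,108) and (336,107). All are within about 2 px of where they should be, so I'm handing in.

```bash
python3 -c "
from bench import arm
print(arm.job_done())"
```

```text
the job is handed in; nothing more can be done
None
```

The job is handed in at about 20 s: the large capacitor, long heatsink and large transformer stand upright in their inserts in the last picture, and the small parts were not touched; no verdict was returned.

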